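Make up the lemonade tray and the breakfast tray

TASK

Make up the lemonade kit on the blue tray: the lemon in the bare well and the wooden muddler, pulled forward out of its spring clip, standing upright on the cork-lined well. Make up the breakfast kit on the green tray: the egg cup with its egg upright in the bare well and the salt shaker upright on the cork-lined well. Set each thing in the middle of its well and let go, and leave the two spice jars and the garlic where they stand.

Things in the scene. Friction and masses are not known exactly. Their poses are not given: they have to be found in the camera images.
- blue_tray: Blue plastic tray for the lemonade kit, 98 x 194 mm (218 mm over its handles): two square wells 86 x 86 mm, centred at own y = +48 and -48 mm; rim and divider 12 mm high, bare well floor 4 mm above the worktop, cork-lined 6 mm. Fixed. Origin: centre of underside; z up. The cork-lined well is the one at own y = +48 mm, the bare one at y = -48 mm.
- green_tray: Green plastic tray for the breakfast kit, 98 x 194 mm (218 mm over its handles): two square wells 86 x 86 mm, centred at own y = +48 and -48 mm; rim and divider 12 mm high, bare well floor 4 mm above the worktop, cork-lined 6 mm. Fixed. Origin: centre of underside; z up. The cork-lined well is the one at own y = -48 mm, the bare one at y = +48 mm.
- clip_stand: Dark wooden stand, fixed: foot 125 x 62 x 12 mm, upright 138 mm high behind the bar, sprung steel C-clip (heights 103 to 127 mm) open to own -x (roughly at the robot). Origin: on the worktop below the held bar's axis; z up. Pulling the bar out along own -x takes about 10 to 15 N; clear of jaws and foot after 50 mm. It cannot be lifted out: its thick end catches under the clip.
- muddler: Wooden muddler standing upright in the clip on the stand's foot (12 mm above the worktop): 190 mm long, round handle 28 mm in diameter from 35 mm above its end up to the top, dark rubber foot 38 mm in diameter and 35 mm high, 0.12 kg. Origin: centre of its flat lower end; z along the handle, up. Its top 60 mm stand clear above the clip and can be gripped from above.
- lemon_middle (a point): Middle of the yellow lemon, which lies on its side: 70 mm long along its own x, 56 mm across along its y, 55 mm high, about 0.1 kg; the middle is 27 mm above what it lies on.
- egg_cup: Cream egg cup with a brown boiled egg fixed in it, round, cup 49 mm in diameter and 48 mm high, 81 mm high with the egg, 0.12 kg. Origin: centre of its underside; z up. The cup may be gripped round its bowl, 35 to 40 mm above its underside, as a solid 48 mm round.
- salt_shaker: Clear salt shaker with white salt and a grey domed cap, round, 44 mm in diameter up to 74 mm, 90 mm high, 0.1 kg. Origin: centre of its underside; z up.
- red_spice_jar: Spice jar with a red cap, 45 mm in diameter, 106 mm high; not wanted, to be left alone. Origin: centre of its underside.
- green_spice_jar: Spice jar with a green cap, 46 mm in diameter, 106 mm high; not wanted, to be left alone. Origin: centre of its underside.
- garlic: Pinkish-white garlic bulb, 50 mm across, 51 mm high; not wanted, to be left alone. Origin: centre of its underside.
Mind the look-alikes: they are no part of the job. There is more than one size of the part that bears lemon_middle; the job needs the larger.

How it is judged:
At the end, for the whole second after the job is handed in: Blue tray: lemon in the bare well, muddler standing on the cork. Green tray: egg cup standing in the bare well, salt shaker on the cork. Each within 20 mm of its well's middle along and across the tray, on the floor, standing things within 7 degrees of upright, all released and at rest (x of lemon_middle in the frame of blue_tray between -0.02 and 0.02 m and y of lemon_middle in the frame of blue_tray between -0.068 and -0.028 m and z of lemon_middle in the frame of blue_tray between 0.02 and 0.045 m and x of muddler in the frame of blue_tray between -0.02 and 0.02 m and y of muddler in the frame of blue_tray between 0.028 and 0.068 m and z of muddler in the frame of blue_tray between 0 and 0.012 m and angle between each of muddler, egg_cup, salt_shaker's own z axis and vertical below 0.12 rad and linear speed of each of muddler, egg_cup, salt_shaker below 0.02 m/s and x of egg_cup in the frame of green_tray between -0.02 and 0.02 m and y of egg_cup in the frame of green_tray between 0.028 and 0.068 m and z of egg_cup in the frame of green_tray between -0.002 and 0.01 m and x of salt_shaker in the frame of green_tray between -0.02 and 0.02 m and y of salt_shaker in the frame of green_tray between -0.068 and -0.028 m and z of salt_shaker in the frame of green_tray between 0 and 0.012 m); the robot touches nothing.
It fails at once if a spice jar or the garlic is shifted more than 30 mm or knocked over (distance of any of red_spice_jar, green_spice_jar, garlic from where it was at the start of the episode above 0.03 m or angle between any of red_spice_jar, green_spice_jar, garlic's own z axis and vertical above 0.5 rad).
It also fails if it takes over 118 s, if anything falls off the work surface, if the arm or the gripper's body presses on something with over 40 N, if the wrist force passes 120 N, or if a joint passes its speed limit or range.

ROBOT

A 6-joint arm with a two-finger parallel gripper is mounted at the origin on the work surface; the furniture and walls round the work are solid. World frame = base frame: x ahead of the robot, y to its left, z up, the work surface at z = 0. Lengths are in m, angles in rad, forces in N, time in s.
With the tool pointing down it reaches from about 0.25 to 0.775 m from the base axis. Payload 4 kg.
Tool frame: the origin (TCP) lies between the finger pads; the fingertips stand 22 mm ahead of it and the grasp point (between the pads) lies 3 mm ahead of it; z points along the fingers, y is the line along which they close (so a half turn about z gives the same grasp; the last joint's range is limited). The gripper opens to 85 mm and grips with 20 to 120 N. Pads are 22 mm wide; open, the fingers measure 114 mm over their backs; the gripper's body (76 mm by 85 mm) begins 54 mm behind the grasp point. The pads swing forward as they close: fully open they stand 13 mm farther back than shut.
Start: joints at [-1.386, 0.087, 1.371, -0, 1.684, -0.103], TCP at [0.156, -0.527, 0.253] pointing down, gripper open.
Joint ranges: [-3.1, 3.1], [-0.76, 2.03], [0.27, 2.55], [-1.08, 4.22], [0.17, 2.65], [-2.57, 2.57]. Speed limits (rad/s): [2.79, 2.79, 3.14, 3.14, 3.14, 3.14].

INTERFACE

Orientations are given as a unit quaternion [w, x, y, z].
In Python, from station import robot gives the robot as it stands.
- The arm moves only by the tool play_rows, never from a script. Its argument "plan" is a list of rows, each an object of numbers: "x", "y", "z": the shift along the tool's x, y, z in m; "turn": the turn about the tool's z in degrees. In form: [{"x": .., "y": .., "z": .., "turn": ..}, ...]. A call has 1 to 20 rows; each row shifts and turns the commanded pose from where the row before left it, along the tool's axes as they then stand; what a row does not reach is not made up. A row lasts 1/8 s, in which the tool goes at most 62.5 mm and 10.7 degrees, less where a joint would pass 70% of its speed; a pose out of reach is approached as far as the arm can. A call is refused whole if a number of a shift passes 0.0625 or a number of a turn 10.7, either way. A call with a gripper value outside its range is refused whole. "jaw" is the opening, from 0 (shut) to 1 (fully open), set as the call begins (left out, the last holds). The fingers move at their own pace and stop on an object; "grip_force" is the grip in N (left out, the last holds). Time passes only in rows, so rows that do not move let the fingers close. It gives the time, the measured TCP pose, the force, the opening and the grip force at its end, in the units of the state.
- robot.state(): the state, without advancing time (a new reading comes with each control period).
- robot.read_camera(name): name is "scene" or "top" or "wrist"; returns a dict with "pixels" (400x640x3 uint8, red, green, blue), "z_map" (400x640 float32, m along the optical axis (not along the pixel's ray), 0 where there is no reading), "intrinsics" (3x3 intrinsics, pixels), "k1" (the pictures are not rectified: a ray, as slopes to the right and down, at radius r is drawn at 1 + k1 r^2 times it, then the intrinsics apply), "R" (3x3) and "t" (3): a world point X has camera coordinates R X + t. Camera axes: x right, y down, z forward; pixel columns grow to the right and rows downward; lengths in m; the calibration is good to about 2 mm. A picture is of the moment at which its call begins.
- robot.sign_off(): hands the job in; it is judged then, once.
The state is a dict: "time_s": time; "qpos": joint angles; "qd": joint speeds; "joint_torque": joint torques, N m; "eef_pos": TCP position; "ee_rot": TCP orientation; "force": force on the tool from outside, world axes, zero at the start; "ft_torque": the same for the moment, N m; "width": finger opening in m; "grip_force": force on a finger pad.
Only numpy, scipy, OpenCV 4.12 (cv2) and the standard library are available. Lean on these libraries where they do the work, as an engineer would, in place of code of your own. Each camera call takes 0.05 s, during which the arm holds its last target. There are 200 camera calls.

## Working session

There is one attempt and no reset: what is moved stays moved. The work goes in short steps, Python scripts to look and compute and a tool call to move; the robot and the scene stay as the last step left them, time stands still between calls to the robot, and variables do not carry over. Pictures are saved under pics/ and viewed, at most 14 in all, crops included, and the job is handed in when it is done.

Besides the shell and the picture viewer there is one more tool, called after "Emit:" as name(argument=value, ...) on one line, values as JSON. play_rows: Moves the arm, as the interface text tells. Its arguments: {"type":"object","properties":{"plan":{"type":"array","items":{"type":"object","properties":{"x":{"type":"number"},"y":{"type":"number"},"z":{"type":"number"},"turn":{"type":"number"}}}},"jaw":{"type":"number"},"grip_force":{"type":"number"}},"required":["plan"]}

```bash
mkdir -p pics
cat > h.py <<'E'
import numpy as np, cv2
from station import robot
def grab(n,f=None):
    c=robot.read_camera(n)
    if f: cv2.imwrite('pics/'+f,c['pixels'][:,:,::-1])
    np.savez('/tmp/'+n+'.npz',**{k:np.array(v) for k,v in c.items()})
    return c
def load(n): return dict(np.load('/tmp/'+n+'.npz'))
def cloud(c):
    K=c['intrinsics'];h,w=c['z_map'].shape
    k1=float(c['k1'])
    u,v=np.meshgrid(np.arange(w),np.arange(h))
    p=np.stack([u,v],-1).reshape(-1,1,2).astype(float)
    xd=(p[:,0,0]-K[0,2])/K[0,0]; yd=(p[:,0,1]-K[1,2])/K[1,1]
    x,y=xd.copy(),yd.copy()
    for _ in range(20):
        s=1+k1*(x*x+y*y); x,y=xd/s,yd/s
    z=c['z_map'].reshape(-1)
    P=np.stack([x*z,y*z,z],-1)
    X=(P-c['t'])@c['R']
    X[z<=0]=np.nan
    return X.reshape(h,w,3)
E
python3 - <<'E'
from h import *
for n in('scene','top'):
    c=grab(n,n+'0.png'); print(n,c['k1'],c['intrinsics'].tolist(),c['R'].round(3).tolist(),c['t'], (c['z_map']==0).mean())
print(robot.state())
E
```

```text
scene -0.048099416585768155 [[462.35118200867896, 0.0, 321.0061118624341], [0.0, 462.35118200867896, 201.9918528078352], [0.0, 0.0, 1.0]] [[-0.606, -0.795, -0.007], [-0.522, 0.404, -0.751], [0.6, -0.452, -0.66]] [0.31935909 0.34178819 1.04309423] 0.01064453125
top -0.12142031970631065 [[480.0065717738896, 0.0, 315.5421186395592], [0.0, 480.0065717738896, 207.42200494253703], [0.0, 0.0, 1.0]] [[0.013, -1.0, 0.008], [-0.994, -0.014, -0.111], [0.111, -0.006, -0.994]] [0.00237023 0.53364714 1.22872276] 0.0039609375
{'time_s': 0.1, 'qpos': array([-1.38612839e+00,  8.78798506e-02,  1.37214678e+00, -1.88522615e-05,
        1.68359769e+00, -1.03096739e-01]), 'qd': array([-0.00134333, -0.00100823, -0.00296025,  0.00177083, -0.0009459 ,
       -0.00065355]), 'joint_torque': array([ 2.30599930e-03, -3.53015256e+01, -3.14218712e+01, -1.68969888e-05,
        7.86618650e-03, -1.18406895e-06]), 'eef_pos': array([ 0.15600997, -0.52697411,  0.25223466]), 'ee_rot': array([-1.01460800e-03,  9.89666422e-01,  1.43385292e-01, -5.07794498e-05]), 'force': array([-0.00122705,  0.03749449, -0.43982688]), 'ft_torque': array([-0.04845644, -0.02530771,  0.03681008]), 'grip_force': 0.0, 'width': 0.08574770787657153}
```

View pics/scene0.png

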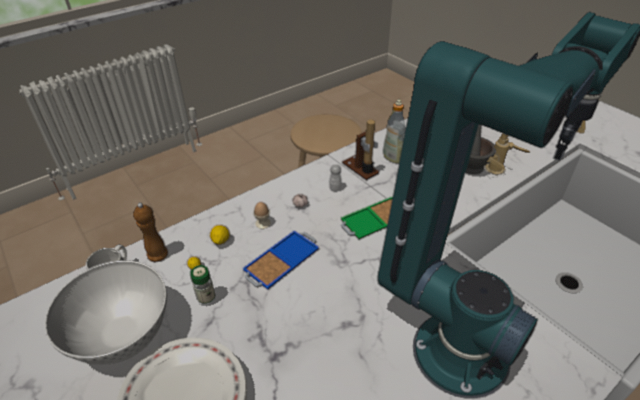

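View pics/top0.png

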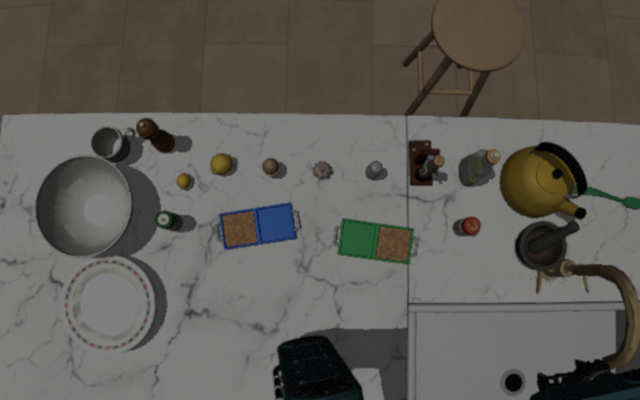

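The top picture shows the blue tray at (260,226) with its cork on the left, the green tray at (376,241) with its cork on the right, and the clip stand with muddler at (425,162). There are two lemon candidates: (221,163), bigger, and (184,181), smaller. The job needs the larger, (221,163). I'll measure and confirm in a crop.

Run:
```python
from h import *
c=load('top');X=cloud(c);c['pixels']
np.set_printoptions(precision=4,suppress=True)
W={'lemonL':(204,148,240,180),'lemonS':(172,170,197,194),'egg':(256,152,288,182),'garlic':(308,156,338,184),'salt':(360,156,392,184),'stand':(404,136,450,190),'red':(450,212,486,242),'green':(152,206,184,232)}
print('table',np.nanmedian(X[260:300,200:300,2]))
for n,(a,b,e,f) in W.items():
    P=X[b:f,a:e].reshape(-1,3);Q=P[P[:,2]>0.015]
    r=cv2.minAreaRect(Q[:,:2].astype(np.float32)) 
    print(n,len(Q),'top z',Q[:,2].max().round(3),'rect',np.round(r[0],3),np.round(r[1],3),round(r[2],1))
    T=Q[Q[:,2]>Q[:,2].max()-0.012]; print('   top part mean',T.mean(0),'ext',np.ptp(T,0))
hsv=cv2.cvtColor(c['pixels'],cv2.COLOR_RGB2HSV)
def rect(m,n):
    m=cv2.morphologyEx(m.astype(np.uint8),cv2.MORPH_OPEN,np.ones((3,3)))
    P=X[m>0];P=P[~np.isnan(P[:,0])];r=cv2.minAreaRect(P[:,:2].astype(np.float32));print(n,r,'z',np.median(P[:,2]));return r
Y,Xx=np.mgrid[:400,:640]
H,S,V=hsv[...,0],hsv[...,1],hsv[...,2]
for n,win,h in(('blue',(215,200,302,252),(105,130)),('green',(334,214,418,266),(45,85))):
    w=(Xx>win[0])&(Xx<win[2])&(Y>win[1])&(Y<win[3])
    rect(w&(S>90)&(((H>h[0])&(H<h[1]))|(H<25)),n+' whole')
    rect(w&(S>70)&(H<25),n+' cork')
im=c['pixels'][:,:,::-1]
a=cv2.resize(im[130:200,150:290],None,fx=5,fy=5,interpolation=cv2.INTER_CUBIC)
b=cv2.resize(im[125:195,350:490],None,fx=5,fy=5,interpolation=cv2.INTER_CUBIC)[:240]
cv2.imwrite('pics/crop0.png',np.vstack([a,b]))
```

```text
table -0.002344780612412672
lemonL 387 top z 0.058 rect [0.647 0.262] [0.053 0.057] 88.8
   top part mean [0.6481 0.2624 0.0505] ext [0.0439 0.0434 0.0119]
lemonS 178 top z 0.039 rect [0.602 0.365] [0.037 0.039] 43.6
   top part mean [0.602  0.3636 0.0324] ext [0.0324 0.0304 0.012 ]
egg 272 top z 0.085 rect [0.638 0.13 ] [0.047 0.047] 2.5
   top part mean [0.6372 0.1296 0.0767] ext [0.026  0.0282 0.012 ]
garlic 243 top z 0.053 rect [ 0.636 -0.005] [0.047 0.045] 48.4
   top part mean [ 0.632  -0.0041  0.0454] ext [0.0178 0.0131 0.0107]
salt 256 top z 0.092 rect [ 0.632 -0.14 ] [0.041 0.038] 65.2
   top part mean [ 0.6332 -0.1422  0.0856] ext [0.029  0.0307 0.0119]
stand 743 top z 0.206 rect [ 0.662 -0.27 ] [0.115 0.056] 2.1
   top part mean [ 0.6288 -0.2727  0.2007] ext [0.0261 0.026  0.0112]
red 429 top z 0.111 rect [ 0.486 -0.379] [0.047 0.044] 71.9
   top part mean [ 0.486  -0.3799  0.105 ] ext [0.0427 0.0452 0.0117]
green 443 top z 0.111 rect [0.489 0.387] [0.046 0.049] 1.8
   top part mean [0.4904 0.3879 0.1036] ext [0.0431 0.0479 0.0119]
blue whole ((0.4846078157424927, 0.1655261218547821), (0.09671196341514587, 0.19584773480892181), 9.786722183227539) z 0.004356628373300706
blue cork ((0.47698432207107544, 0.21354180574417114), (0.08204737305641174, 0.08295109122991562), 9.928332328796387) z 0.004679538765853015
green whole ((0.44792109727859497, -0.14993320405483246), (0.1904323697090149, 0.09446755051612854), 82.1332778930664) z 0.004415216225772612
green cork ((0.4421707093715668, -0.19861391186714172), (0.08379432559013367, 0.08282274752855301), 82.44602966308594) z 0.0049360261762943745
```

View pics/crop0.png

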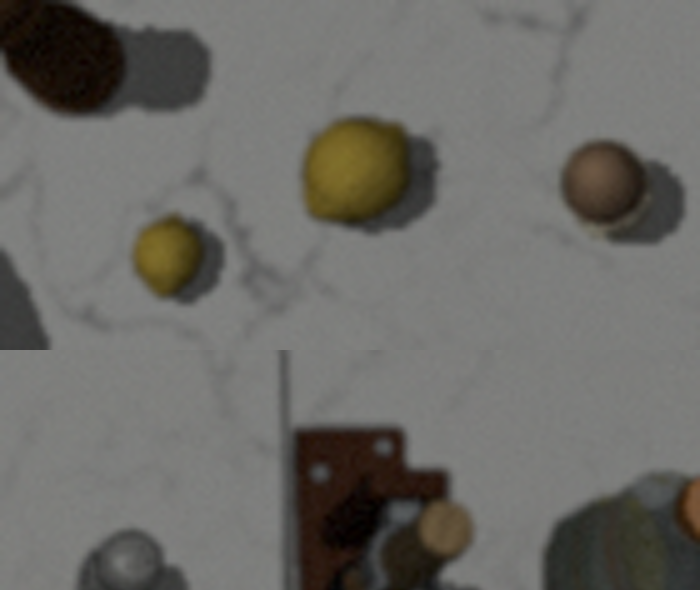

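The crop shows the large lemon at picture (221,163), with its long axis running up-right, about -45° in the world. The other candidate, at (184,181), is clearly smaller (about 39 mm), so it is not the one. All the measured heights match the given sizes. I'll start with the salt shaker.

```bash
cat >> h.py <<'E'
def ang():
    w,x,y,z=robot.state()['ee_rot']; return np.degrees(np.arctan2(2*(x*y+w*z),1-2*(y*y+z*z)))
def to(x,y,z,a):
    "shift in tool axes as they now stand, then the turn"
    s=robot.state();p=s['eef_pos'];t=np.radians(ang());d=np.array([x,y])-p[:2]
    tx=np.array([np.cos(t),np.sin(t)]);ty=np.array([np.sin(t),-np.cos(t)])
    turn=(np.degrees(t)-a+180)%360-180
    print('t',round(s['time_s'],2),'pos',p.round(4),'ang',round(np.degrees(t),2),'q6',s['qpos'][5].round(2),'-> x %.4f y %.4f z %.4f turn %.1f'%(d@tx,d@ty,p[2]-z,turn))
E
python3 - <<'E'
from h import *
c=load('top');X=cloud(c)
P=X[136:192,404:455].reshape(-1,3)
Q=P[(P[:,2]>0.004)&(P[:,2]<0.02)&(P[:,1]>-0.33)&(P[:,1]<-0.22)]
r=cv2.minAreaRect(Q[:,:2].astype(np.float32));print('foot',len(Q),r)
# left edge (max y per x)
xs=np.arange(0.6,0.73,0.008);e=[(x,Q[abs(Q[:,0]-x)<.004][:,1].max()) for x in xs if (abs(Q[:,0]-x)<.004).any()]
print(np.round(e,4).tolist())
U=P[(P[:,2]>0.12)&(P[:,2]<0.146)];print('upright',cv2.minAreaRect(U[:,:2].astype(np.float32)),len(U))
to(0.6325,-0.1405,0.2,0)
E
```

```text
foot 580 ((0.6613501310348511, -0.2803724706172943), (0.15288862586021423, 0.0971267893910408), 1.1380900144577026)
[[0.6, -0.2449], [0.608, -0.2401], [0.616, -0.2429], [0.624, -0.2446], [0.632, -0.2443], [0.64, -0.2439], [0.648, -0.2452], [0.656, -0.2448], [0.664, -0.2427], [0.672, -0.2325], [0.68, -0.2406], [0.688, -0.2401], [0.696, -0.2402], [0.704, -0.2406], [0.712, -0.2331], [0.72, -0.2388], [0.728, -0.2305]]
upright ((0.6414234638214111, -0.27302396297454834), (0.06333169341087341, 0.04094115272164345), 0.9725345373153687) 229
t 0.1 pos [ 0.156  -0.527   0.2522] ang 16.49 q6 -0.1 -> x 0.5666 y -0.2354 z 0.0522 turn 16.5
```

Emit:
play_rows(plan=[{"x":0.0354,"y":-0.0147},{"x":0.0354,"y":-0.0147},{"x":0.0354,"y":-0.0147},{"x":0.0354,"y":-0.0147},{"x":0.0354,"y":-0.0147},{"x":0.0354,"y":-0.0147},{"x":0.0354,"y":-0.0147},{"x":0.0354,"y":-0.0147},{"x":0.0354,"y":-0.0147},{"x":0.0354,"y":-0.0147},{"x":0.0354,"y":-0.0147},{"x":0.0354,"y":-0.0147},{"x":0.0354,"y":-0.0147},{"x":0.0354,"y":-0.0147},{"x":0.0354,"y":-0.0147},{"x":0.0354,"y":-0.0147},{"z":0.025,"turn":8.2},{"z":0.025,"turn":8.3},{},{}], jaw=1, grip_force=40)

```text
$.plan[0]: bad value
```

Run:
```python
from h import *
c=grab('wrist','w1.png');X=cloud(c)
to(0.6325,-0.1405,0.05,0)
P=X.reshape(-1,3);P=P[(P[:,2]>0.04)&(P[:,2]<0.1)&(abs(P[:,0]-.6325)<.045)&(abs(P[:,1]+.14)<.045)]
print(len(P),cv2.minAreaRect(P[:,:2].astype(np.float32)))
T=P[P[:,2]>0.08];print(T.mean(0))
```

```text
t 0.15 pos [ 0.156  -0.527   0.2524] ang 16.49 q6 -0.1 -> x 0.5666 y -0.2354 z 0.2024 turn 16.5
0 ((0.0, 0.0), (0.0, 0.0), 0.0)
[nan nan nan]<stdin>:6: RuntimeWarning: Mean of empty slice.
  ret = um.true_divide(
```

View pics/w1.png

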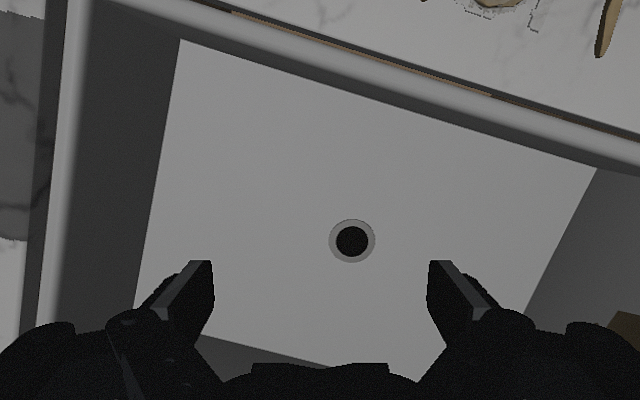

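The arm did not move: the plan was refused, probably because every row must carry all four fields. The wrist view shows only the sink, with its drain at (352,241). I'll resend with full rows.

Emit:
play_rows(plan=[{"x":0.0354,"y":-0.0147,"z":0,"turn":0},{"x":0.0354,"y":-0.0147,"z":0,"turn":0},{"x":0.0354,"y":-0.0147,"z":0,"turn":0},{"x":0.0354,"y":-0.0147,"z":0,"turn":0},{"x":0.0354,"y":-0.0147,"z":0,"turn":0},{"x":0.0354,"y":-0.0147,"z":0,"turn":0},{"x":0.0354,"y":-0.0147,"z":0,"turn":0},{"x":0.0354,"y":-0.0147,"z":0,"turn":0},{"x":0.0354,"y":-0.0147,"z":0,"turn":0},{"x":0.0354,"y":-0.0147,"z":0,"turn":0},{"x":0.0354,"y":-0.0147,"z":0,"turn":0},{"x":0.0354,"y":-0.0147,"z":0,"turn":0},{"x":0.0354,"y":-0.0147,"z":0,"turn":0},{"x":0.0354,"y":-0.0147,"z":0,"turn":0},{"x":0.0354,"y":-0.0147,"z":0,"turn":0},{"x":0.0354,"y":-0.0147,"z":0,"turn":0},{"x":0,"y":0,"z":0.025,"turn":8.2},{"x":0,"y":0,"z":0.025,"turn":8.3},{"x":0,"y":0,"z":0,"turn":0}], jaw=1, grip_force=40)

```text
time_s: 2.52
eef_pos: [0.631, -0.1405, 0.1996]
ee_rot: [-0.001, 1.0, 0.001, -0.003]
force: [-0.1, -1.4, -1.2]
width: 0.0854
grip_force: 0.0
```

```bash
cat >> h.py <<'E'
def obj(n,x,y,z0,z1,zt,r=.045):
    X=cloud(load(n)).reshape(-1,3);P=X[(X[:,2]>z0)&(X[:,2]<z1)&(abs(X[:,0]-x)<r)&(abs(X[:,1]-y)<r)]
    if len(P)<10: print('few',len(P));return
    q=cv2.minAreaRect(P[:,:2].astype(np.float32)); T=P[P[:,2]>zt]
    print(n,len(P),np.round(q[0],4),np.round(q[1],4),round(q[2],1),'top',T.mean(0).round(4),'zmax',P[:,2].max().round(4))
E
python3 - <<'E'
from h import *
c=grab('wrist','w2.png')
to(0.6325,-0.1405,0.05,0)
obj('wrist',.6325,-.1405,.03,.1,.08)
E
```

```text
t 2.58 pos [ 0.6318 -0.1409  0.2018] ang 0.13 q6 1.26 -> x 0.0007 y -0.0004 z 0.1518 turn 0.1
wrist 2621 [ 0.6372 -0.1389] [0.0415 0.0374] 59.0 top [ 0.6365 -0.1395  0.086 ] zmax 0.0908
```

Emit:
play_rows(plan=[{"x":0.003,"y":-0.001,"z":0.03,"turn":0},{"x":0,"y":0,"z":0.03,"turn":0},{"x":0,"y":0,"z":0.03,"turn":0},{"x":0,"y":0,"z":0.03,"turn":0},{"x":0,"y":0,"z":0.02,"turn":0},{"x":0,"y":0,"z":0.01,"turn":0},{"x":0,"y":0,"z":0,"turn":0}])

```text
time_s: 3.45
eef_pos: [0.6356, -0.1402, 0.0534]
ee_rot: [0.0, 1.0, 0.0, -0.0]
force: [-0.2, -0.0, 0.8]
width: 0.0855
grip_force: 0.0
```

Emit:
play_rows(plan=[{"x":0,"y":0,"z":0,"turn":0},{"x":0,"y":0,"z":0,"turn":0},{"x":0,"y":0,"z":0,"turn":0},{"x":0,"y":0,"z":0,"turn":0},{"x":0,"y":0,"z":0,"turn":0},{"x":0,"y":0,"z":0,"turn":0},{"x":0,"y":0,"z":-0.02,"turn":0},{"x":0,"y":0,"z":-0.03,"turn":0},{"x":0,"y":0,"z":-0.03,"turn":0},{"x":0,"y":0,"z":0,"turn":0}], jaw=0)

```text
time_s: 4.7
eef_pos: [0.6373, -0.1407, 0.1374]
ee_rot: [0.001, 1.0, -0.0, 0.004]
force: [1.0, -0.3, -1.3]
width: 0.0378
grip_force: 40.0
```

Run:
```python
from h import *
to(0.4414,-0.1980,0.056,-8)
```

```text
t 4.7 pos [ 0.6373 -0.1407  0.1374] ang -0.01 q6 1.27 -> x -0.1959 y 0.0573 z 0.0814 turn 8.0
```

Run:
```python
from h import *
c=grab('wrist','w3.png'); s=grab('scene')
a=s['pixels'][100:260,260:420,::-1]
cv2.imwrite('pics/w3b.png',np.hstack([c['pixels'][:,:,::-1][:,100:],cv2.resize(a,(260,260))[:,:] if 0 else cv2.copyMakeBorder(cv2.resize(a,(240,240)),0,160,0,0,cv2.BORDER_CONSTANT)]))
print(robot.state()['width'])
```

```text
0.037759272614838135
```

View pics/w3b.png

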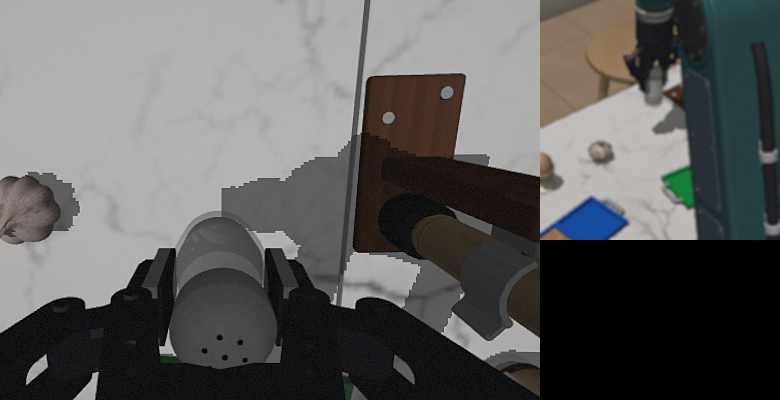

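The shaker is held upright between the pads, with its cap at about (322,325) of the wrist picture. I'll check its centre against the TCP while moving it over the well.

Run:
```python
from h import *
X=cloud(load('wrist'));p=robot.state()['eef_pos']
for v in(235,250,265,275,285,300,320,335,350): print(v,(X[v,322]-p).round(4))
```

```text
235 [ 0.0208 -0.0007 -0.0079]
250 [ 0.0193 -0.0006  0.0041]
265 [ 0.0173 -0.0005  0.0128]
275 [ 0.018  -0.0005  0.022 ]
285 [ 0.018  -0.0004  0.0286]
300 [ 0.0149 -0.0004  0.0319]
320 [nan nan nan]
335 [ 0.0072 -0.0004  0.0376]
350 [ 0.003  -0.0004  0.0385]
```

Emit:
play_rows(plan=[{"x":-0.01,"y":0.003,"z":0,"turn":0},{"x":-0.025,"y":0.007,"z":0,"turn":0},{"x":-0.035,"y":0.01,"z":0,"turn":0},{"x":-0.035,"y":0.01,"z":0,"turn":0},{"x":-0.035,"y":0.01,"z":0,"turn":0},{"x":-0.03,"y":0.01,"z":0,"turn":0},{"x":-0.018,"y":0.005,"z":0,"turn":0},{"x":-0.008,"y":0.002,"z":0,"turn":0},{"x":0,"y":0,"z":0.02,"turn":4},{"x":0,"y":0,"z":0.02,"turn":4},{"x":0,"y":0,"z":0,"turn":0}])

```text
time_s: 6.18
eef_pos: [0.4385, -0.1961, 0.0913]
ee_rot: [-0.001, 0.998, -0.069, -0.002]
force: [-0.0, 1.0, -0.9]
width: 0.0381
grip_force: 40.0
```

Run:
```python
from h import *
to(0.4414,-0.1980,0.056,-8)
```

```text
t 6.17 pos [ 0.4385 -0.1961  0.0913] ang -7.94 q6 1.17 -> x 0.0031 y 0.0014 z 0.0353 turn 0.1
```

Emit:
play_rows(plan=[{"x":0.003,"y":0.001,"z":0.014,"turn":0},{"x":0,"y":0,"z":0.012,"turn":0},{"x":0,"y":0,"z":0.006,"turn":0},{"x":0,"y":0,"z":0.0015,"turn":0},{"x":0,"y":0,"z":0,"turn":0}])

```text
time_s: 6.8
eef_pos: [0.4425, -0.1983, 0.061]
ee_rot: [-0.0, 0.998, -0.07, 0.0]
force: [-2.2, 2.1, 5.4]
width: 0.0378
grip_force: 40.9
```

Emit:
play_rows(plan=[{"x":0,"y":0,"z":0,"turn":0},{"x":0,"y":0,"z":0,"turn":0},{"x":0,"y":0,"z":0,"turn":0},{"x":0,"y":0,"z":0,"turn":0},{"x":0,"y":0,"z":-0.02,"turn":0},{"x":0,"y":0,"z":-0.04,"turn":0},{"x":0,"y":0,"z":-0.04,"turn":0},{"x":0,"y":0,"z":-0.04,"turn":0},{"x":0,"y":0,"z":0,"turn":-8}], jaw=1)

```text
time_s: 7.92
eef_pos: [0.4442, -0.1996, 0.2044]
ee_rot: [0.002, 1.0, 0.002, 0.004]
force: [0.5, 0.7, -0.2]
width: 0.0854
grip_force: 0.0
```

Run:
```python
from h import *
grab('wrist')
obj('wrist',.4414,-.198,.04,.11,.085)
to(0.638,0.130,0.2,0)
```

```text
wrist 2592 [ 0.4441 -0.1968] [0.0391 0.0369] 55.2 top [ 0.4433 -0.1978  0.0916] zmax 0.0966
t 7.97 pos [ 0.4433 -0.1991  0.2023] ang 0.41 q6 1.02 -> x 0.1971 y -0.3277 z 0.0023 turn 0.4
```

Salt is standing at (0.443,-0.198) with its top at 96 mm, as it should be. Next the egg cup.

Emit:
play_rows(plan=[{"x":0.011,"y":-0.0182,"z":0,"turn":0},{"x":0.0219,"y":-0.0364,"z":0,"turn":0},{"x":0.0219,"y":-0.0364,"z":0,"turn":0},{"x":0.0219,"y":-0.0364,"z":0,"turn":0},{"x":0.0219,"y":-0.0364,"z":0,"turn":0},{"x":0.0219,"y":-0.0364,"z":0,"turn":0},{"x":0.0219,"y":-0.0364,"z":0,"turn":0},{"x":0.0219,"y":-0.0364,"z":0,"turn":0},{"x":0.0219,"y":-0.0364,"z":0,"turn":0},{"x":0.011,"y":-0.0182,"z":0,"turn":0},{"x":0,"y":0,"z":0,"turn":0},{"x":0,"y":0,"z":0,"turn":0}])

```text
time_s: 9.48
eef_pos: [0.6391, 0.1284, 0.1991]
ee_rot: [0.0, 1.0, -0.001, -0.001]
force: [-0.4, -0.7, -0.6]
width: 0.0854
grip_force: 0.0
```

Run:
```python
from h import *
grab('wrist')
obj('wrist',.638,.130,.025,.1,.07)
to(0.638,0.130,0.0405,0)
```

```text
wrist 2928 [0.6387 0.1324] [0.0488 0.0476] 0.8 top [0.6405 0.1322 0.0761] zmax 0.0825
t 9.53 pos [0.6391 0.1281 0.1994] ang -0.1 q6 1.68 -> x -0.0011 y -0.0019 z 0.1589 turn -0.1
```

Emit:
play_rows(plan=[{"x":0,"y":-0.0035,"z":0.03,"turn":0},{"x":0,"y":0,"z":0.035,"turn":0},{"x":0,"y":0,"z":0.035,"turn":0},{"x":0,"y":0,"z":0.03,"turn":0},{"x":0,"y":0,"z":0.02,"turn":0},{"x":0,"y":0,"z":0.008,"turn":0},{"x":0,"y":0,"z":0,"turn":0}])

```text
time_s: 10.4
eef_pos: [0.6397, 0.1323, 0.0421]
ee_rot: [0.0, 1.0, -0.0, 0.0]
force: [-0.1, 0.6, -0.1]
width: 0.0854
grip_force: 0.0
```

Emit:
play_rows(plan=[{"x":0,"y":0,"z":0,"turn":0},{"x":0,"y":0,"z":0,"turn":0},{"x":0,"y":0,"z":0,"turn":0},{"x":0,"y":0,"z":0,"turn":0},{"x":0,"y":0,"z":0,"turn":0},{"x":0,"y":0,"z":0,"turn":0},{"x":0,"y":0,"z":-0.02,"turn":0},{"x":0,"y":0,"z":-0.04,"turn":0},{"x":0,"y":0,"z":-0.06,"turn":0},{"x":0,"y":0,"z":0,"turn":0},{"x":0,"y":0,"z":0,"turn":0}], jaw=0)

```text
time_s: 11.78
eef_pos: [0.6393, 0.1326, 0.1621]
ee_rot: [0.0, 1.0, -0.0, -0.0]
force: [0.3, 0.1, -1.4]
width: 0.0468
grip_force: 41.4
```

Run:
```python
from h import *
c=grab('wrist','w4.png')
to(0.4546,-0.1025,0.0447,-8)
```

```text
t 11.82 pos [0.6386 0.1325 0.1604] ang -0.01 q6 1.69 -> x -0.1839 y 0.2350 z 0.1157 turn 8.0
```

View pics/w4.png

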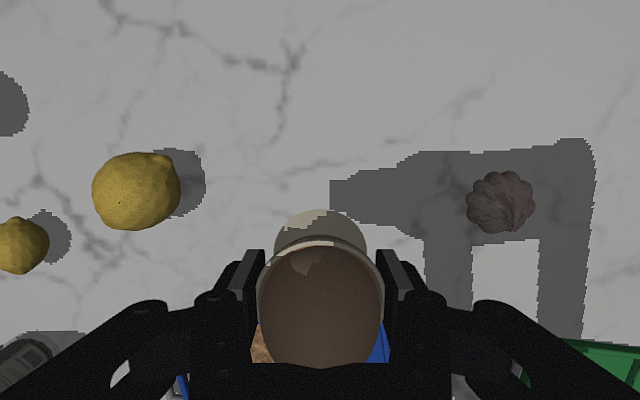

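The egg cup is held upright between the pads (egg at (320,300)). Carrying it to the green bare well.

Emit:
play_rows(plan=[{"x":-0.008,"y":0.01,"z":0,"turn":0},{"x":-0.02,"y":0.026,"z":0,"turn":0},{"x":-0.026,"y":0.033,"z":0,"turn":0},{"x":-0.026,"y":0.033,"z":0,"turn":0},{"x":-0.026,"y":0.033,"z":0,"turn":0},{"x":-0.026,"y":0.033,"z":0,"turn":0},{"x":-0.024,"y":0.031,"z":0,"turn":0},{"x":-0.018,"y":0.023,"z":0,"turn":0},{"x":-0.01,"y":0.013,"z":0,"turn":0},{"x":0,"y":0,"z":0.03,"turn":4},{"x":0,"y":0,"z":0.03,"turn":4},{"x":0,"y":0,"z":0.025,"turn":0},{"x":0,"y":0,"z":0,"turn":0},{"x":0,"y":0,"z":0,"turn":0}])

```text
time_s: 13.58
eef_pos: [0.4559, -0.1024, 0.0775]
ee_rot: [0.0, 0.998, -0.07, 0.0]
force: [0.2, -0.4, -0.3]
width: 0.0471
grip_force: 41.4
```

Run:
```python
from h import *
to(0.4546,-0.1025,0.0447,-8)
```

```text
t 13.57 pos [ 0.4559 -0.1024  0.0775] ang -8.0 q6 1.37 -> x -0.0013 y 0.0002 z 0.0328 turn 0.0
```

Emit:
play_rows(plan=[{"x":-0.001,"y":0,"z":0.012,"turn":0},{"x":0,"y":0,"z":0.011,"turn":0},{"x":0,"y":0,"z":0.006,"turn":0},{"x":0,"y":0,"z":0.0015,"turn":0},{"x":0,"y":0,"z":0,"turn":0},{"x":0,"y":0,"z":0,"turn":0}])

```text
time_s: 14.32
eef_pos: [0.4541, -0.1021, 0.0476]
ee_rot: [-0.0, 0.998, -0.07, -0.001]
force: [-4.7, 1.5, 9.8]
width: 0.0463
grip_force: 42.3
```

Emit:
play_rows(plan=[{"x":0,"y":0,"z":0,"turn":0},{"x":0,"y":0,"z":0,"turn":0},{"x":0,"y":0,"z":0,"turn":0},{"x":0,"y":0,"z":0,"turn":0},{"x":0,"y":0,"z":-0.02,"turn":0},{"x":0,"y":0,"z":-0.04,"turn":0},{"x":0,"y":0,"z":-0.05,"turn":0},{"x":0,"y":0,"z":-0.05,"turn":0},{"x":0,"y":0,"z":0,"turn":0}], jaw=0.75)

```text
time_s: 15.45
eef_pos: [0.457, -0.1031, 0.2117]
ee_rot: [0.002, 0.998, -0.07, 0.005]
force: [0.4, 0.7, 0.3]
width: 0.064
grip_force: 0.0
```

Run:
```python
from h import *
grab('wrist')
obj('wrist',.4546,-.1025,.03,.11,.075)
obj('wrist',.4414,-.198,.04,.11,.085)
to(0.648,0.262,0.2,135)
```

```text
wrist 2734 [ 0.4531 -0.1006] [0.0483 0.0479] 82.3 top [ 0.4544 -0.1006  0.0805] zmax 0.0866
wrist 2947 [ 0.4436 -0.1948] [0.0374 0.0389] 4.0 top [ 0.4436 -0.196   0.0916] zmax 0.097
t 15.5 pos [ 0.4557 -0.1027  0.2087] ang -8.01 q6 1.37 -> x 0.1396 y -0.3879 z 0.0087 turn -143.0
```

Egg cup is at (0.454,-0.101) and standing, top at 86 mm. Next the lemon.

Emit:
play_rows(plan=[{"x":0.006,"y":-0.016,"z":0,"turn":0},{"x":0.0127,"y":-0.0354,"z":0,"turn":0},{"x":0.0127,"y":-0.0354,"z":0,"turn":0},{"x":0.0127,"y":-0.0354,"z":0,"turn":0},{"x":0.0127,"y":-0.0354,"z":0,"turn":0},{"x":0.0127,"y":-0.0354,"z":0,"turn":0},{"x":0.0127,"y":-0.0354,"z":0,"turn":0},{"x":0.0127,"y":-0.0354,"z":0,"turn":0},{"x":0.0127,"y":-0.0354,"z":0,"turn":0},{"x":0.0127,"y":-0.0354,"z":0,"turn":0},{"x":0.0127,"y":-0.0354,"z":0,"turn":0},{"x":0.0064,"y":-0.0177,"z":0,"turn":0},{"x":0,"y":0,"z":0,"turn":-5},{"x":0,"y":0,"z":0,"turn":-10},{"x":0,"y":0,"z":0,"turn":-10},{"x":0,"y":0,"z":0,"turn":-10},{"x":0,"y":0,"z":0,"turn":-10},{"x":0,"y":0,"z":0,"turn":-10},{"x":0,"y":0,"z":0,"turn":-10},{"x":0,"y":0,"z":0,"turn":-10}], jaw=1)

```text
time_s: 18.0
eef_pos: [0.6454, 0.2635, 0.2029]
ee_rot: [-0.001, 0.832, 0.555, -0.002]
force: [-0.4, -0.7, -0.2]
width: 0.0853
grip_force: 0.0
```

Emit:
play_rows(plan=[{"x":0,"y":0,"z":0,"turn":-10},{"x":0,"y":0,"z":0,"turn":-10},{"x":0,"y":0,"z":0,"turn":-10},{"x":0,"y":0,"z":0,"turn":-10},{"x":0,"y":0,"z":0,"turn":-10},{"x":0,"y":0,"z":0,"turn":-10},{"x":0,"y":0,"z":0,"turn":-8},{"x":0,"y":0,"z":0,"turn":0},{"x":0,"y":0,"z":0,"turn":0}])

```text
time_s: 19.12
eef_pos: [0.646, 0.2629, 0.2046]
ee_rot: [-0.001, 0.383, 0.924, -0.001]
force: [-0.4, -0.4, -0.7]
width: 0.0856
grip_force: 0.0
```

Run:
```python
from h import *
grab('wrist','w5.png')
obj('wrist',.648,.262,.015,.1,.035,.05)
to(0.648,0.262,0.034,135)
```

```text
wrist 3789 [0.647 0.266] [0.0558 0.0573] 3.3 top [0.6449 0.2687 0.0475] zmax 0.0568
t 19.18 pos [0.6462 0.2627 0.2051] ang 134.92 q6 -0.48 -> x -0.0018 y 0.0008 z 0.1711 turn -0.1
```

View pics/w5.png

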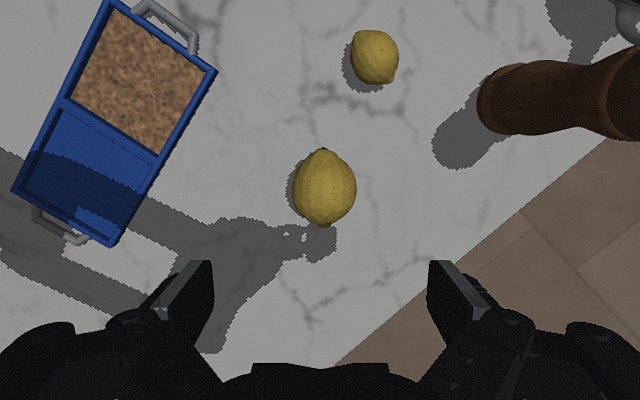

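The lemon's long axis now lies along the tool's x (lemon at (325,187), 55 mm across), and the small lemon at (375,57) is well away. Descending and gripping.

Emit:
play_rows(plan=[{"x":0,"y":0.002,"z":0.03,"turn":0},{"x":0,"y":0,"z":0.04,"turn":0},{"x":0,"y":0,"z":0.04,"turn":0},{"x":0,"y":0,"z":0.035,"turn":0},{"x":0,"y":0,"z":0.02,"turn":0},{"x":0,"y":0,"z":0.008,"turn":0},{"x":0,"y":0,"z":0,"turn":0},{"x":0,"y":0,"z":0,"turn":0}])

```text
time_s: 20.18
eef_pos: [0.6492, 0.264, 0.0355]
ee_rot: [0.001, 0.383, 0.924, 0.001]
force: [0.3, 0.4, -0.2]
width: 0.0853
grip_force: 0.0
```

Emit:
play_rows(plan=[{"x":0,"y":0,"z":0,"turn":0},{"x":0,"y":0,"z":0,"turn":0},{"x":0,"y":0,"z":0,"turn":0},{"x":0,"y":0,"z":0,"turn":0},{"x":0,"y":0,"z":0,"turn":0},{"x":0,"y":0,"z":-0.02,"turn":0},{"x":0,"y":0,"z":-0.04,"turn":0},{"x":0,"y":0,"z":-0.04,"turn":0},{"x":0,"y":0,"z":0,"turn":0},{"x":0,"y":0,"z":0,"turn":0}], jaw=0, grip_force=35)

```text
time_s: 21.42
eef_pos: [0.6475, 0.2636, 0.1327]
ee_rot: [-0.0, 0.383, 0.924, -0.0]
force: [-0.8, -0.5, -1.9]
width: 0.0527
grip_force: 37.1
```

Run:
```python
from h import *
grab('wrist','w6.png')
to(0.4928,0.1182,0.036,135)
```

```text
t 21.48 pos [0.647  0.2633 0.1313] ang 134.99 q6 -0.48 -> x 0.0064 y -0.2117 z 0.0953 turn -0.0
```

View pics/w6.png

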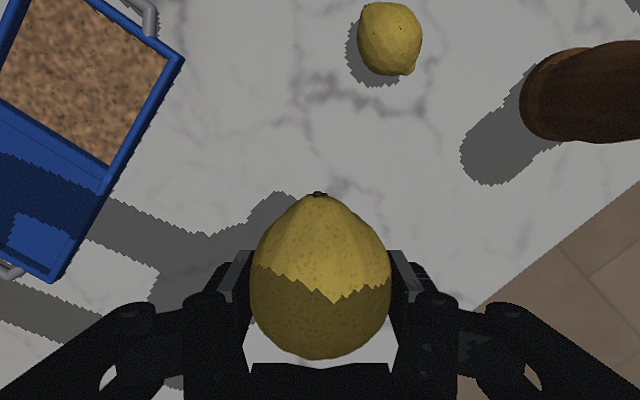

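The lemon is held at its middle, at (320,280). Carrying it to the blue bare well.

Emit:
play_rows(plan=[{"x":0.0064,"y":-0.012,"z":0,"turn":0},{"x":0,"y":-0.03,"z":0,"turn":0},{"x":0,"y":-0.035,"z":0,"turn":0},{"x":0,"y":-0.035,"z":0,"turn":0},{"x":0,"y":-0.035,"z":0,"turn":0},{"x":0,"y":-0.035,"z":0,"turn":0},{"x":0,"y":-0.02,"z":0,"turn":0},{"x":0,"y":-0.0097,"z":0,"turn":0},{"x":0,"y":0,"z":0.03,"turn":0},{"x":0,"y":0,"z":0.03,"turn":0},{"x":0,"y":0,"z":0,"turn":0},{"x":0,"y":0,"z":0,"turn":0}])

```text
time_s: 22.98
eef_pos: [0.4943, 0.1188, 0.0738]
ee_rot: [0.0, 0.383, 0.924, 0.0]
force: [0.4, -0.4, -1.4]
width: 0.0527
grip_force: 37.2
```

Run:
```python
from h import *
to(0.4928,0.1182,0.036,135)
X=cloud(load('wrist'));p=np.array([.647,.2633,.1313])
t=np.array([-.707,.707,0])
for v in(198,210,290,345): d=X[v,320]-p;print(v,(d@t).round(4),d[2].round(4))
```

```text
t 22.98 pos [0.4943 0.1188 0.0738] ang 135.01 q6 -0.66 -> x 0.0007 y -0.0015 z 0.0378 turn 0.0
198 0.0352 -0.0027
210 0.0327 0.0044
290 0.0115 0.0212
345 -0.0091 0.0202
```

Emit:
play_rows(plan=[{"x":0,"y":-0.001,"z":0.015,"turn":0},{"x":0,"y":0,"z":0.012,"turn":0},{"x":0,"y":0,"z":0.006,"turn":0},{"x":0,"y":0,"z":0.002,"turn":0},{"x":0,"y":0,"z":0,"turn":0},{"x":0,"y":0,"z":0,"turn":0}])

```text
time_s: 23.72
eef_pos: [0.493, 0.1178, 0.0389]
ee_rot: [0.0, 0.383, 0.924, -0.0]
force: [-4.1, 0.5, 5.0]
width: 0.0526
grip_force: 37.8
```

Emit:
play_rows(plan=[{"x":0,"y":0,"z":0,"turn":0},{"x":0,"y":0,"z":0,"turn":0},{"x":0,"y":0,"z":0,"turn":0},{"x":0,"y":0,"z":0,"turn":0},{"x":0,"y":0,"z":-0.02,"turn":0},{"x":0,"y":0,"z":-0.04,"turn":0},{"x":0,"y":0,"z":-0.05,"turn":0},{"x":0,"y":0,"z":-0.06,"turn":0},{"x":0,"y":0,"z":-0.06,"turn":0},{"x":0,"y":0,"z":0,"turn":0}], jaw=0.82)

```text
time_s: 24.98
eef_pos: [0.4955, 0.1182, 0.2754]
ee_rot: [0.006, 0.383, 0.924, 0.003]
force: [1.5, -0.2, -0.6]
width: 0.0698
grip_force: 0.0
```

Run:
```python
from h import *
grab('wrist')
obj('wrist',.4928,.1182,.018,.1,.04,.05)
to(0.629,-0.2727,0.25,2.5)
```

```text
wrist 2600 [0.4916 0.1197] [0.0557 0.0578] 5.4 top [0.49   0.1219 0.0518] zmax 0.0608
t 25.02 pos [0.4943 0.118  0.2716] ang 134.99 q6 -0.66 -> x -0.3716 y -0.1809 z 0.0216 turn 132.5
```

Lemon is at (0.492,0.120) in its well. Next the muddler.

Emit:
play_rows(plan=[{"x":-0.016,"y":-0.0078,"z":0,"turn":0},{"x":-0.0323,"y":-0.0157,"z":0,"turn":0},{"x":-0.0323,"y":-0.0157,"z":0,"turn":0},{"x":-0.0323,"y":-0.0157,"z":0,"turn":0},{"x":-0.0323,"y":-0.0157,"z":0,"turn":0},{"x":-0.0323,"y":-0.0157,"z":0,"turn":0},{"x":-0.0323,"y":-0.0157,"z":0,"turn":0},{"x":-0.0323,"y":-0.0157,"z":0,"turn":0},{"x":-0.0323,"y":-0.0157,"z":0,"turn":0},{"x":-0.0323,"y":-0.0157,"z":0,"turn":0},{"x":-0.0323,"y":-0.0157,"z":0,"turn":0},{"x":-0.0323,"y":-0.0157,"z":0,"turn":0},{"x":0,"y":0,"z":0,"turn":5},{"x":0,"y":0,"z":0,"turn":10},{"x":0,"y":0,"z":0,"turn":10},{"x":0,"y":0,"z":0,"turn":10},{"x":0,"y":0,"z":0,"turn":10},{"x":0,"y":0,"z":0,"turn":10},{"x":0,"y":0,"z":0,"turn":10},{"x":0,"y":0,"z":0,"turn":10}], jaw=1)

```text
time_s: 27.52
eef_pos: [0.6267, -0.2735, 0.2647]
ee_rot: [-0.002, 0.868, 0.497, -0.002]
force: [0.4, -1.0, 0.2]
width: 0.0851
grip_force: 0.0
```

Emit:
play_rows(plan=[{"x":0,"y":0,"z":0,"turn":10},{"x":0,"y":0,"z":0,"turn":10},{"x":0,"y":0,"z":0,"turn":10},{"x":0,"y":0,"z":0,"turn":10},{"x":0,"y":0,"z":0,"turn":10},{"x":0,"y":0,"z":0,"turn":7.5},{"x":0,"y":0,"z":0,"turn":0},{"x":0,"y":0,"z":0,"turn":0}])

```text
time_s: 28.52
eef_pos: [0.6273, -0.273, 0.2666]
ee_rot: [-0.001, 1.0, 0.022, -0.001]
force: [-0.0, -0.5, -0.5]
width: 0.0854
grip_force: 0.0
```

Run:
```python
from h import *
grab('wrist','w7.png')
obj('wrist',.629,-.2727,.15,.22,.195,.03)
to(0.629,-0.2727,0.165,2.5)
```

```text
wrist 2492 [ 0.6301 -0.2714] [0.0273 0.0264] 71.3 top [ 0.6311 -0.2712  0.2013] zmax 0.2039
t 28.57 pos [ 0.6275 -0.2728  0.267 ] ang 2.55 q6 1.03 -> x 0.0015 y -0.0000 z 0.1020 turn 0.0
```

View pics/w7.png

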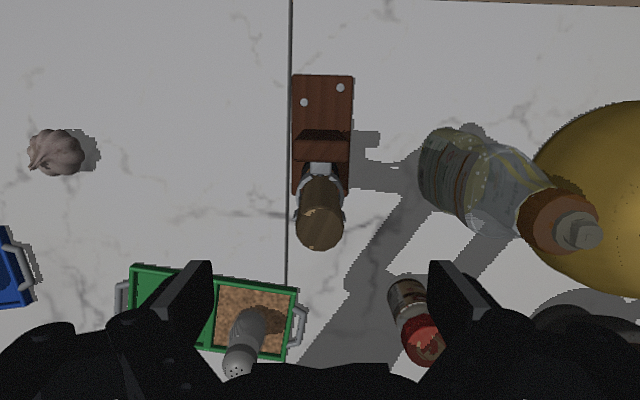

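Run:
```python
from h import *
for n in('top','wrist'):
    X=cloud(load(n)).reshape(-1,3)
    P=X[(X[:,2]>0.10)&(X[:,2]<.24)&(X[:,0]>.53)&(X[:,0]<.69)&(X[:,1]<-.305)&(X[:,1]>-.45)]
    print(n,len(P),P.min(0) if len(P) else '',P.max(0) if len(P) else '')
X=cloud(load('wrist'))
for s in((295,80,180),(351,80,180)):
    pass
g=cv2.cvtColor(load('wrist')['pixels'],cv2.COLOR_RGB2HSV)
m=(g[...,1]>90)&(g[...,2]>30);m[:,:280]=0;m[:,370:]=0;m[:72]=0;m[125:]=0
P=X[m];P=P[(P[:,2]>.003)&(P[:,2]<.02)];print(len(P),cv2.minAreaRect(P[:,:2].astype(np.float32)))
```

```text
top 644 [ 0.60663678 -0.41855522  0.1006157 ] [ 0.67195406 -0.37613659  0.23181843]
wrist 11282 [ 0.60752216 -0.41484854  0.10000584] [ 0.67554999 -0.37383792  0.22796405]
2816 ((0.7016927599906921, -0.27011770009994507), (0.0474608913064003, 0.06115976348519325), 2.4218411445617676)
```

The stand's own x sits at 2.4°, its width matches at 61 mm, and the bottle is clear (y < -0.374). The muddler's top is at (320,228) of the picture. Descending to grip it.

Emit:
play_rows(plan=[{"x":0.002,"y":-0.001,"z":0.02,"turn":0},{"x":0,"y":0,"z":0.025,"turn":0},{"x":0,"y":0,"z":0.025,"turn":0},{"x":0,"y":0,"z":0.018,"turn":0},{"x":0,"y":0,"z":0.012,"turn":0},{"x":0,"y":0,"z":0,"turn":0},{"x":0,"y":0,"z":0,"turn":0}])

```text
time_s: 29.45
eef_pos: [0.6303, -0.2716, 0.1696]
ee_rot: [0.001, 1.0, 0.022, 0.001]
force: [-0.2, 0.2, 0.5]
width: 0.0852
grip_force: 0.0
```

Emit:
play_rows(plan=[{"x":0,"y":0,"z":0,"turn":0},{"x":0,"y":0,"z":0,"turn":0},{"x":0,"y":0,"z":0,"turn":0},{"x":0,"y":0,"z":0,"turn":0},{"x":0,"y":0,"z":0,"turn":0},{"x":0,"y":0,"z":0,"turn":0},{"x":0,"y":0,"z":0,"turn":0},{"x":0,"y":0,"z":0,"turn":0}], jaw=0, grip_force=110)

```text
time_s: 30.45
eef_pos: [0.6301, -0.2715, 0.1689]
ee_rot: [0.0, 1.0, 0.022, 0.001]
force: [0.9, -1.0, 4.7]
width: 0.0257
grip_force: 107.9
```

Emit:
play_rows(plan=[{"x":-0.003,"y":0,"z":0,"turn":0},{"x":-0.003,"y":0,"z":0,"turn":0},{"x":-0.003,"y":0,"z":0,"turn":0},{"x":-0.003,"y":0,"z":0,"turn":0},{"x":-0.003,"y":0,"z":0,"turn":0},{"x":-0.003,"y":0,"z":0,"turn":0},{"x":-0.003,"y":0,"z":0,"turn":0},{"x":-0.004,"y":0,"z":0,"turn":0},{"x":-0.004,"y":0,"z":0,"turn":0},{"x":-0.004,"y":0,"z":0,"turn":0},{"x":-0.005,"y":0,"z":0,"turn":0},{"x":-0.005,"y":0,"z":0,"turn":0},{"x":-0.005,"y":0,"z":0,"turn":0},{"x":-0.006,"y":0,"z":0,"turn":0},{"x":-0.006,"y":0,"z":0,"turn":0},{"x":-0.006,"y":0,"z":0,"turn":0},{"x":0,"y":0,"z":0,"turn":0}])

```text
time_s: 32.58
eef_pos: [0.5631, -0.2742, 0.1678]
ee_rot: [-0.0, 1.0, 0.021, -0.001]
force: [0.0, -0.6, -1.8]
width: 0.0259
grip_force: 108.0
```

Run:
```python
from h import *
c=grab('wrist'); s=grab('scene')
a=cv2.resize(s['pixels'][90:210,320:430,::-1],None,fx=3.3,fy=3.3,interpolation=cv2.INTER_CUBIC)[:400]
w=c['pixels'][:,140:540,::-1]
cv2.imwrite('pics/w8.png',np.hstack([w,cv2.copyMakeBorder(a,0,400-a.shape[0],0,0,cv2.BORDER_CONSTANT)]))
to(0.4764,0.2128,0.3,10)
```

```text
t 32.67 pos [ 0.5638 -0.2742  0.1682] ang 2.48 q6 0.98 -> x -0.0662 y -0.4903 z -0.1318 turn -7.5
```

View pics/w8.png

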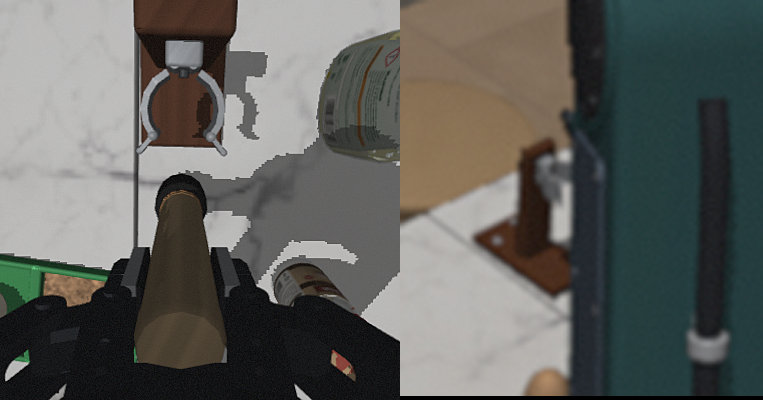

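The muddler is out of the clip, its foot at about (183,195) of the left panel. I'll check its tilt in the grip, then lift.

```bash
cat >> h.py <<'E'
def tilt():
    "axis of the handle in the grip by plane-free fit: surface facing the camera at several heights"
    X=cloud(load('wrist'));p=robot.state()['eef_pos'];t=np.radians(ang())
    tx=np.array([np.cos(t),np.sin(t)]);ty=np.array([np.sin(t),-np.cos(t)])
    Q=X[180:360,275:375].reshape(-1,3)
    L=np.stack([(Q[:,:2]-p[:2])@tx,(Q[:,:2]-p[:2])@ty,Q[:,2]-p[2]],1)
    L=L[(abs(L[:,1])<.02)&(L[:,0]<.03)&(L[:,0]>-.02)]
    r=[]
    for z in np.arange(-.16,.045,.01):
        S=L[abs(L[:,2]-z)<.004]
        if len(S)>8: r.append((z,np.percentile(S[:,0],95),(S[:,1].max()+S[:,1].min())/2,len(S)))
    r=np.array(r);print(r.round(4))
    h=r[(r[:,0]>-.11)&(r[:,0]<.02)];print('slopes deg x,y',np.degrees(np.polyfit(h[:,0],h[:,1],1)[0]).round(2),np.degrees(np.polyfit(h[:,0],h[:,2],1)[0]).round(2))
E
python3 - <<'E'
from h import *
tilt()
E
```

```text
[[-1.500e-01  1.300e-02 -9.000e-04  2.300e+01]
 [-1.400e-01  1.490e-02 -5.000e-04  3.700e+01]
 [-1.300e-01  1.720e-02 -7.000e-04  8.300e+01]
 [-1.200e-01  1.560e-02 -1.400e-03  5.650e+02]
 [-1.100e-01  1.260e-02 -9.000e-04  1.230e+02]
 [-1.000e-01  1.240e-02 -1.000e-03  1.150e+02]
 [-9.000e-02  1.240e-02 -9.000e-04  1.270e+02]
 [-8.000e-02  1.250e-02 -9.000e-04  1.470e+02]
 [-7.000e-02  1.250e-02 -8.000e-04  1.720e+02]
 [-6.000e-02  1.260e-02 -9.000e-04  2.000e+02]
 [-5.000e-02  1.250e-02 -8.000e-04  2.340e+02]
 [-4.000e-02  1.260e-02 -8.000e-04  2.710e+02]
 [-3.000e-02  1.260e-02 -1.100e-03  3.270e+02]
 [-2.000e-02  1.270e-02 -6.000e-04  4.890e+02]
 [-1.000e-02  1.260e-02  4.000e-04  7.770e+02]
 [ 0.000e+00  1.260e-02  4.000e-04  9.300e+02]
 [ 1.000e-02  1.270e-02  8.000e-04  1.093e+03]
 [ 2.000e-02  1.270e-02  5.000e-04  1.264e+03]
 [ 3.000e-02  1.210e-02  4.000e-04  4.886e+03]
 [ 4.000e-02  1.710e-02  1.190e-02  4.000e+01]]
slopes deg x,y 0.08 0.73
```

Emit:
play_rows(plan=[{"x":0,"y":0,"z":-0.015,"turn":0},{"x":0,"y":0,"z":-0.025,"turn":0},{"x":0,"y":0,"z":-0.03,"turn":0},{"x":0,"y":0,"z":-0.03,"turn":0},{"x":0,"y":0,"z":-0.02,"turn":0},{"x":-0.002,"y":-0.012,"z":0,"turn":0},{"x":-0.004,"y":-0.03,"z":0,"turn":0},{"x":-0.005,"y":-0.036,"z":0,"turn":0},{"x":-0.005,"y":-0.036,"z":0,"turn":0},{"x":-0.005,"y":-0.036,"z":0,"turn":0},{"x":-0.005,"y":-0.036,"z":0,"turn":0},{"x":-0.005,"y":-0.036,"z":0,"turn":0},{"x":-0.005,"y":-0.036,"z":0,"turn":0},{"x":-0.005,"y":-0.036,"z":0,"turn":0},{"x":-0.005,"y":-0.036,"z":0,"turn":0},{"x":-0.005,"y":-0.036,"z":0,"turn":0},{"x":-0.005,"y":-0.036,"z":0,"turn":0},{"x":-0.005,"y":-0.036,"z":0,"turn":0},{"x":-0.005,"y":-0.032,"z":0,"turn":0},{"x":0,"y":-0.015,"z":0,"turn":0}])

```text
time_s: 35.17
eef_pos: [0.4756, 0.2092, 0.2875]
ee_rot: [0.0, 1.0, 0.023, -0.001]
force: [0.1, -0.5, -0.4]
width: 0.0261
grip_force: 108.2
```

Emit:
play_rows(plan=[{"x":0,"y":0,"z":0,"turn":-3.5},{"x":0,"y":0,"z":0,"turn":-4},{"x":0,"y":0,"z":0,"turn":0},{"x":0,"y":0,"z":0,"turn":0}])

```text
time_s: 35.67
eef_pos: [0.4768, 0.2072, 0.288]
ee_rot: [0.0, 0.996, 0.086, -0.0]
force: [0.8, -0.0, -1.6]
width: 0.0257
grip_force: 108.2
```

Run:
```python
from h import *
grab('wrist');to(0.4764,0.2128,0.162,10);tilt()
```

```text
t 35.73 pos [0.4769 0.2072 0.2881] ang 9.92 q6 1.7 -> x 0.0005 y -0.0056 z 0.1261 turn -0.1
[[-1.500e-01  1.410e-02 -6.000e-04  2.300e+01]
 [-1.400e-01  1.560e-02 -3.000e-04  3.700e+01]
 [-1.300e-01  1.780e-02 -5.000e-04  8.600e+01]
 [-1.200e-01  1.660e-02 -7.000e-04  5.930e+02]
 [-1.100e-01  1.330e-02 -8.000e-04  1.190e+02]
 [-1.000e-01  1.320e-02 -8.000e-04  1.150e+02]
 [-9.000e-02  1.320e-02 -7.000e-04  1.290e+02]
 [-8.000e-02  1.320e-02 -7.000e-04  1.480e+02]
 [-7.000e-02  1.310e-02 -6.000e-04  1.680e+02]
 [-6.000e-02  1.330e-02 -6.000e-04  2.010e+02]
 [-5.000e-02  1.330e-02 -6.000e-04  2.310e+02]
 [-4.000e-02  1.330e-02 -7.000e-04  2.780e+02]
 [-3.000e-02  1.340e-02 -9.000e-04  3.220e+02]
 [-2.000e-02  1.330e-02 -5.000e-04  4.780e+02]
 [-1.000e-02  1.330e-02  6.000e-04  7.530e+02]
 [ 0.000e+00  1.330e-02  6.000e-04  9.140e+02]
 [ 1.000e-02  1.330e-02  9.000e-04  1.108e+03]
 [ 2.000e-02  1.340e-02  6.000e-04  1.294e+03]
 [ 3.000e-02  1.280e-02  5.000e-04  4.831e+03]
 [ 4.000e-02  1.790e-02  1.210e-02  3.500e+01]]
slopes deg x,y 0.05 0.7
```

The muddler is upright in the grip. Lowering it onto the cork.

Emit:
play_rows(plan=[{"x":0,"y":-0.0055,"z":0.015,"turn":0},{"x":0,"y":0,"z":0.025,"turn":0},{"x":0,"y":0,"z":0.03,"turn":0},{"x":0,"y":0,"z":0.025,"turn":0},{"x":0,"y":0,"z":0.015,"turn":0},{"x":0,"y":0,"z":0.008,"turn":0},{"x":0,"y":0,"z":0.004,"turn":0},{"x":0,"y":0,"z":0.002,"turn":0},{"x":0,"y":0,"z":0.001,"turn":0},{"x":0,"y":0,"z":0,"turn":0},{"x":0,"y":0,"z":0,"turn":0},{"x":0,"y":0,"z":0,"turn":0}])

```text
time_s: 37.22
eef_pos: [0.476, 0.2129, 0.1635]
ee_rot: [-0.0, 0.996, 0.087, 0.0]
force: [-0.3, -0.3, -1.9]
width: 0.0258
grip_force: 108.2
```

Run:
```python
from h import *
grab('wrist');to(0.4764,0.2128,0.162,10)
X=cloud(load('wrist'));print(X[345:365,310:330,2].max())
```

```text
t 37.27 pos [0.476  0.2129 0.1634] ang 9.99 q6 1.71 -> x 0.0004 y 0.0002 z 0.0014 turn -0.0
nan
```

Emit:
play_rows(plan=[{"x":0,"y":0,"z":0.0007,"turn":0},{"x":0,"y":0,"z":0.0007,"turn":0},{"x":0,"y":0,"z":0,"turn":0},{"x":0,"y":0,"z":0,"turn":0}])

```text
time_s: 37.78
eef_pos: [0.4763, 0.213, 0.1628]
ee_rot: [-0.0, 0.996, 0.087, 0.001]
force: [-1.0, -1.9, 5.3]
width: 0.026
grip_force: 108.2
```

Contact: the force now pushes up. Releasing and withdrawing straight up.

Emit:
play_rows(plan=[{"x":0,"y":0,"z":0,"turn":0},{"x":0,"y":0,"z":0,"turn":0},{"x":0,"y":0,"z":0,"turn":0},{"x":0,"y":0,"z":0,"turn":0},{"x":0,"y":0,"z":0,"turn":0},{"x":0,"y":0,"z":-0.02,"turn":0},{"x":0,"y":0,"z":-0.03,"turn":0},{"x":0,"y":0,"z":-0.04,"turn":0},{"x":0,"y":0,"z":-0.03,"turn":0},{"x":-0.03,"y":0,"z":0,"turn":0},{"x":-0.04,"y":0,"z":0,"turn":0},{"x":-0.03,"y":0,"z":0,"turn":0},{"x":0,"y":0,"z":0,"turn":0},{"x":0,"y":0,"z":0,"turn":0}], jaw=1)

```text
time_s: 39.52
eef_pos: [0.378, 0.1957, 0.282]
ee_rot: [-0.0, 0.996, 0.087, 0.001]
force: [0.5, 0.2, -0.6]
width: 0.0855
grip_force: 0.0
```

Run:
```python
from h import *
grab('wrist');c=grab('top','t9.png');s=grab('scene')
a=cv2.resize(c['pixels'][130:280,140:440,::-1],(800,400));b=cv2.resize(s['pixels'][160:310,140:420,::-1],None,fx=1.33,fy=1.33)
cv2.imwrite('pics/end.png',np.vstack([a,cv2.copyMakeBorder(b,0,0,0,800-b.shape[1],cv2.BORDER_CONSTANT)]))
for n in('top','wrist'):
    obj(n,.4764,.2128,.05,.22,.19,.035);obj(n,.4764,.2128,.05,.1,.05,.035)
    obj(n,.4928,.1182,.018,.07,.045,.04)
    obj(n,.4546,-.1025,.03,.11,.075,.04);obj(n,.4414,-.198,.04,.11,.085,.04)
print(robot.state()['width'],robot.state()['time_s'])
```

```text
top 225 [0.4754 0.2101] [0.027  0.0263] 4.3 top [0.4755 0.2109 0.1939] zmax 0.1991
top 37 [0.4716 0.2036] [0.012  0.0275] 62.8 top [0.4713 0.2014 0.0734] zmax 0.0991
top 416 [0.492  0.1173] [0.0555 0.0578] 1.1 top [0.492  0.1173 0.0525] zmax 0.0613
top 284 [ 0.4515 -0.103 ] [0.0465 0.0469] 0.7 top [ 0.4517 -0.1028  0.0799] zmax 0.0868
top 237 [ 0.439  -0.1985] [0.0406 0.0376] 42.5 top [ 0.4399 -0.2007  0.091 ] zmax 0.0998
wrist 2616 [0.4753 0.2132] [0.0276 0.028 ] 82.2 top [0.4758 0.2129 0.1954] zmax 0.1983
wrist 106 [0.4665 0.2123] [0.0095 0.026 ] 6.6 top [0.4643 0.2117 0.0737] zmax 0.099
wrist 3153 [0.4916 0.1204] [0.056  0.0576] 6.8 top [0.4915 0.1224 0.0531] zmax 0.0611
wrist 1543 [ 0.45   -0.0908] [0.0489 0.0293] 16.4 top [ 0.4477 -0.0842  0.0753] zmax 0.0756
few 0
0.08549889756694425 39.675
```

View pics/end.png

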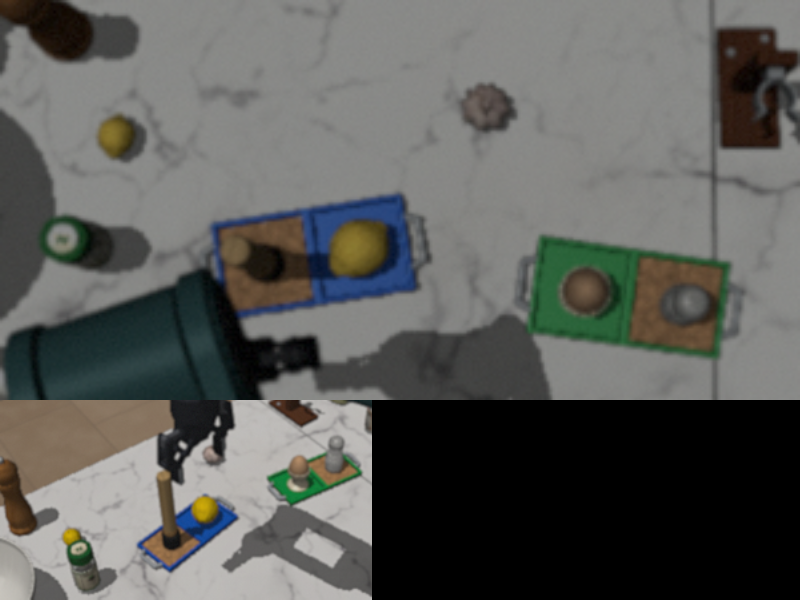

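The last picture shows all four things in the middle of their wells: muddler at (240,255), lemon (360,247), egg cup (586,290) and salt (688,303). The standing things are upright, the gripper is clear, and the jars and garlic are where they were.

```bash
python3 -c "
from station import robot
print(robot.sign_off())"
```

```text
the job is handed in; nothing more can be done
None
```

I made up both kits and handed the job in at about 40 s; the last pictures show each thing within a few millimetres of its well's middle and everything let go, but sign-off returned no verdict.

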